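# Tap-test a club head on the bench pendulum tester

## Task

A golf club head lies in the nest on the sliding carriage of the bench pendulum tester. Push the carriage in gently by its upright end plate until you feel it come home against its stop, and only then press the round release button on top of the tester fully down and let it spring back up, so that the cocked pendulum swings down and taps the club face. Touch neither the head nor the pendulum yourself, and leave the other things on the table where they are.

Things in the scene. Friction and masses are not known exactly. Their poses are not given: they have to be found in the camera images.
- tester: Grey bench tester fixed to the table; base plate 160 (its x) by 320 mm (its y), 16 mm high. z up, +y = the way the carriage goes home. Origin on the table, 35 mm toward +y from the base's middle. Upright plate at x = 68 to 80, y = -31 to 39 mm carries a head block over the carriage: x = -20 to 80, y = -27 to 29, z = 176 to 196 mm, release button on it. Low read-out box at the +y end.
- carriage_slide (a joint): Slide of the carriage along the tester's +y, in m: 0 is fully drawn back (where it starts). Home is where its front edge meets the stop screw, somewhere between 0.058 and 0.070 as the screw happens to be set: a firm stop, best felt. Friction 4 N and a little damping; it stays where it is left.
- carriage: Aluminium carriage plate on two rails, 116 mm (x) by 154 mm (y), top 40 mm above the table, carrying the nest of low black guides. Across its outer (-y) end stands the upright end plate, 70 mm wide, 6 mm thick, up to 86 mm above the table, with a rubber push pad outside. Origin on the table's level below the middle of the nest.
- push_pad (a point): Middle of the outer face of the end plate's rubber pad (52 mm wide, 34 mm high), 64 mm above the table; push here along the tester's +y. Beyond it toward -y stand only the base plate (16 mm high) and rail ends (37 mm high), up to 90 mm out. With the carriage home the pad is 83 to 95 mm short of the head block.
- button_top (a point): Top centre of the release button: a black mushroom push button 32 mm across on a steel collar, the highest thing on the tester, 220 mm above the table when up.
- release_button (a joint): How far the release button is pressed, in m: 0 is up, 0.009 is fully down (firm stop). It moves straight down; its spring takes 1.8 N to start and 5.4 N at full depth, and brings it back up. The catch lets the pendulum go at about 6 mm.
- pendulum_swing (a joint): Pendulum angle in rad: about 0 to 0.04 is cocked (held by the catch, 65 degrees out from plumb, on the +y side of the tester); it grows as the pendulum swings down; 0.75 to 0.9 is resting on the face of a head that is home (by the stop's setting), 1.13 is hanging plumb.
- pendulum: Steel pendulum: arm 6 mm thick, 20 mm bob, 105 mm from pivot to bob. Origin on the pivot, 161 mm above the table under the head block.
- club_head: Black hybrid golf club head, 76 x 105 x 60 mm, 0.235 kg, loose in the nest of the carriage, face toward the tester's +y, hosel toward its -x. Origin at the middle of its underside, 40 mm above the table.
- nest (a point): Middle of the nest on top of the carriage, where the head's origin belongs. Moves with the carriage.
- tape: Roll of packing tape, 72 mm across, 18 mm high, lying flat on the table; bystander. Origin at the middle of its underside.
- screwdriver: Screwdriver, 200 mm long, lying on the table; bystander. Origin at the middle of its underside.
- wash_bottle: Squeeze bottle, 178 mm tall, 60 mm across, standing on the table; bystander. Origin at the middle of its underside.
- spare_head: Another black hybrid head, 65 x 105 x 75 mm, standing on its face on the table; bystander. Origin at the middle of its underside.
- carriage_nose (a point): Middle of the carriage's front (+y) edge, 34 mm above the table, the spot that meets the stop screw. Its y axis is the tester's +y.
- stop_tip (a point): Rubber tip (10 mm across) of the stop screw, 34 mm above the table, in front of the carriage. Its y axis is the tester's +y. The carriage is home when its nose touches this tip.
Not all that is in view belongs to the job. What is shaped like the club_head but red is not meant.

How it is judged:
By the outcome, as a careful person would: the job done as asked, in the order asked, and still so for the second after the job is handed in, with the robot touching nothing.
It also fails if it takes over 43 s, if anything falls off the work surface, if the arm or the gripper's body presses on something with over 40 N, if the wrist force passes 120 N, or if a joint passes its speed limit or range.

## Robot

A 6-joint arm with a two-finger parallel gripper is mounted at the origin on a cart in front of the work surface, level with it; the furniture and walls round the work are solid. World frame = base frame: x ahead of the robot, y to its left, z up, the work surface at z = 0. Lengths are in m, angles in rad, forces in N, time in s.
With the tool pointing down it reaches from about 0.375 to 0.975 m from the base axis. Payload 3.8 kg.
Tool frame: the origin (TCP) lies at the very end of the fingers, on their centre line; the grasp point (between the pads) lies behind it (bot.tcp_to_grasp is the y of the grasp point in the tool frame, in m); y points along the fingers, z is the direction in which the jaws open and shut, and the axes are right-handed (so a half turn about y gives the same grasp; the last joint's range is limited). The gripper opens to 85 mm and grips with 20 to 120 N. Pads are 22 mm wide; open, the fingers measure 114 mm over their backs; the gripper's body (76 mm by 85 mm) begins 54 mm behind the grasp point. The pads swing forward as they close: fully open they stand 13 mm farther back than shut.
Start: joints at [1.21, 0.264, 1.604, -0, 1.274, -0.037], TCP at [0.215, 0.64, 0.231] pointing down, gripper open.
Joint ranges: [-2.63, 2.63], [-0.94, 2.18], [0.31, 2.57], [-1.31, 4.45], [0, 2.66], [-2.55, 2.55]. Speed limits (rad/s): [2.57, 2.57, 3.14, 3.14, 3.14, 3.14].

## Interface

Orientations are given as a rotation vector (axis times angle).
In Python, from workcell import bot, optics, workorder gives the robot as it stands.
- The arm moves only by the shell command python3 -m handwheel 'ROWS' [FORCE]. ROWS is JSON, a list of rows, each a list of 7 numbers: the shift along the tool's x, y, z in m, then the turn, a rotation vector about the tool's x, y, z in rad, then the opening, from 0 (shut) to 1 (fully open). A call has 1 to 8 rows; each row shifts and turns the commanded pose from where the row before left it, along the tool's axes as they then stand; what a row does not reach is not made up. A row lasts 1/8 s, in which the tool goes at most 62.5 mm and 10.7 degrees, less where a joint would pass 70% of its speed; a pose out of reach is approached as far as the arm can. A call with a gripper value outside its range is refused whole. The fingers move at their own pace and stop on an object; FORCE is the grip in N (left out, the last holds). Time passes only in rows, so rows that do not move let the fingers close. It gives the time, the measured TCP pose, the force and the opening at its end, in the units of the state.
- bot.read_state(): the state, without advancing time (a new reading comes with each control period).
- optics.read_camera(name): name is "scene" or "top"; returns a dict with "image" (384x512x3 uint8, red, green, blue), "z_map" (384x512 float32, m along the optical axis (not along the pixel's ray), 0 where there is no reading), "mtx" (3x3 intrinsics, pixels), "dist" ([k1, k2, p1, p2, k3] as OpenCV has them; the pictures are not rectified), "world_from_camera" (4x4, takes a point from camera to world coordinates). Camera axes: x right, y down, z forward; pixel columns grow to the right and rows downward; lengths in m; the calibration is good to about 2 mm. A picture is of the moment at which its call begins.
- workorder.finish_job(): hands the job in, once; it reports no verdict.
The state is a dict: "time": time; "q": joint angles; "joint_vel": joint speeds; "joint_torque": joint torques, N m; "tool_pos": TCP position; "tcp_rot": TCP orientation; "wrist_force": force on the tool from outside, world axes, zero at the start; "torque": the same for the moment, N m; "width": opening from 0.0 (shut) to 1.0 (fully open).
Only numpy, scipy, OpenCV 4.12 (cv2) and the standard library are available. Lean on these libraries where they do the work, as an engineer would, in place of code of your own. Each camera call takes 0.05 s, during which the arm holds its last target.

## Working session

There is one attempt and no reset: what is moved stays moved. The work goes in short steps, Python scripts to look and compute and a shell command to move; the robot and the scene stay as the last step left them, time stands still between calls to the robot, and variables do not carry over. Pictures are saved under pics/ and viewed, and the job is handed in when it is done.

```bash
mkdir -p pics; ls; cat > h.py <<'E'
import numpy as np, cv2
from workcell import bot, optics, workorder
def cam(n,tag):
    c=optics.read_camera(n); cv2.imwrite(f'pics/{tag}.png',cv2.cvtColor(c['image'],cv2.COLOR_RGB2BGR))
    np.savez(f'{tag}.npz',**c); return c
def ray(c,u,v):
    p=cv2.undistortPoints(np.array([[[u,v]]],float),c['mtx'],c['dist'])[0,0]
    T=c['world_from_camera']; return T[:3,3],T[:3,:3]@np.array([p[0],p[1],1])
def onplane(c,u,v,z):
    o,d=ray(c,u,v); return o+d*(z-o[2])/d[2]
def deproj(c,u,v):
    o,d=ray(c,u,v); return o+d*c['z_map'][int(v),int(u)]
E
python3 - <<'E'
from h import *
for n in('scene','top'):
    c=cam(n,n+'0'); print(n,c['world_from_camera'].round(3).tolist(),c['mtx'].round(1).tolist(),c['dist'])
s=bot.read_state();print(s)
print(bot.tcp_to_grasp)
E
```

```text
pics
scene [[0.57, -0.417, 0.708, -0.366], [-0.821, -0.305, 0.482, -0.639], [0.015, -0.856, -0.517, 0.811], [0.0, 0.0, 0.0, 1.0]] [[441.7, 0.0, 259.4], [0.0, 441.7, 189.4], [0.0, 0.0, 1.0]] [0.05246215 0.         0.         0.         0.        ]
top [[-0.01, -0.994, 0.111, 0.417], [-1.0, 0.009, -0.006, -0.016], [0.005, -0.111, -0.994, 1.148], [0.0, 0.0, 0.0, 1.0]] [[353.2, 0.0, 263.2], [0.0, 353.2, 193.5], [0.0, 0.0, 1.0]] [-0.09696354  0.          0.          0.          0.        ]
{'time': 0.1, 'q': array([ 1.21011013e+00,  2.64719012e-01,  1.60529134e+00,  7.49047113e-06,
        1.27372185e+00, -3.69162430e-02]), 'joint_vel': array([-0.00141596, -0.00230604, -0.00218916, -0.00099543, -0.00034643,
       -0.00044964]), 'joint_torque': array([-4.46352060e-04, -5.16704106e+01, -3.68594170e+01, -6.42666669e-05,
        6.18075603e-03,  2.33426300e-05]), 'tool_pos': array([0.21451077, 0.63927483, 0.23002968]), 'tcp_rot': array([-1.55792053,  0.25450098, -0.2538236 ]), 'wrist_force': array([-0.28453251, -1.01349214, -0.22872802]), 'torque': array([ 0.01250988, -0.02185204,  0.01906453]), 'width': 1.0006811152634967}
-0.0187
```

View pics/scene0.png

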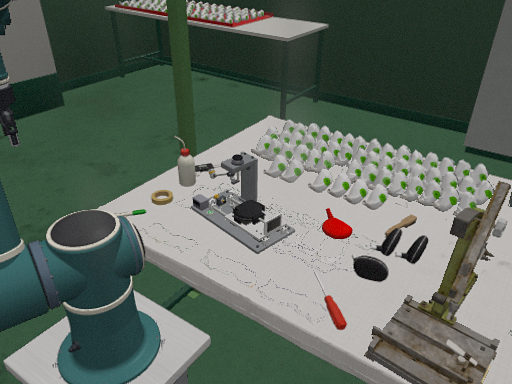

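View pics/top0.png

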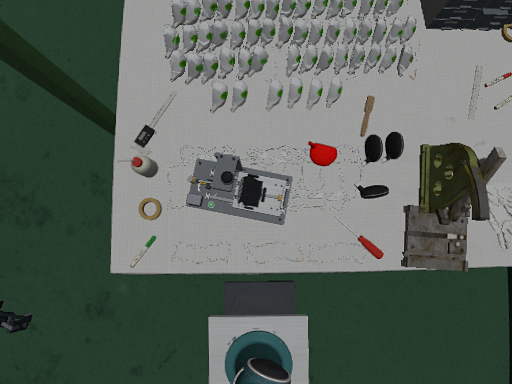

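The top view shows the tester at about (240,190), with the read-out box at the left end (193,200), the button at (227,178) and the end plate at the right (288,206). The red head at (322,153) is a decoy, and the black heads at (373,148), (395,146) and (374,192) lie off the tester. The only head in the nest is the black one at (252,192). I'll enlarge a crop to confirm.

```bash
python3 - <<'E'
import cv2
a=cv2.imread('pics/top0.png')[140:235,175:305]; cv2.imwrite('pics/topc.png',cv2.resize(a,None,fx=6,fy=6,interpolation=cv2.INTER_CUBIC))
a=cv2.imread('pics/scene0.png')[145:255,180:305]; cv2.imwrite('pics/scenec.png',cv2.resize(a,None,fx=5,fy=5,interpolation=cv2.INTER_CUBIC))
E
```

```text
(no output)
```

View pics/topc.png

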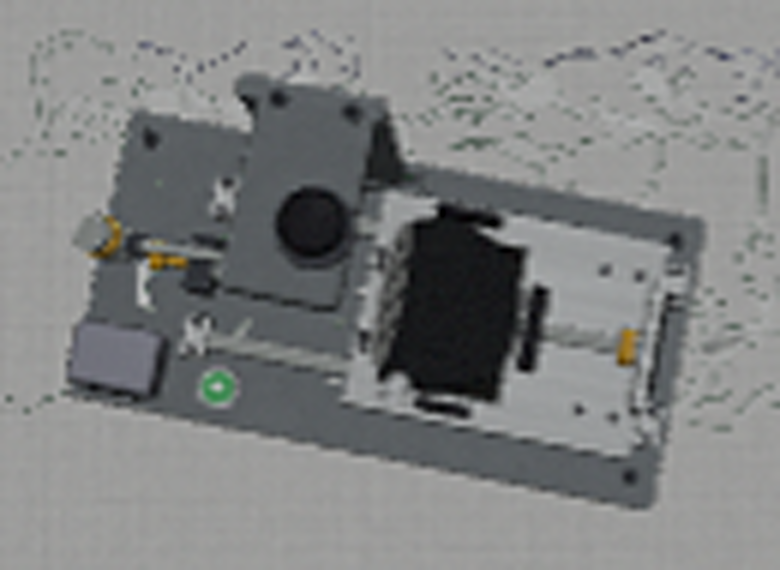

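View pics/scenec.png

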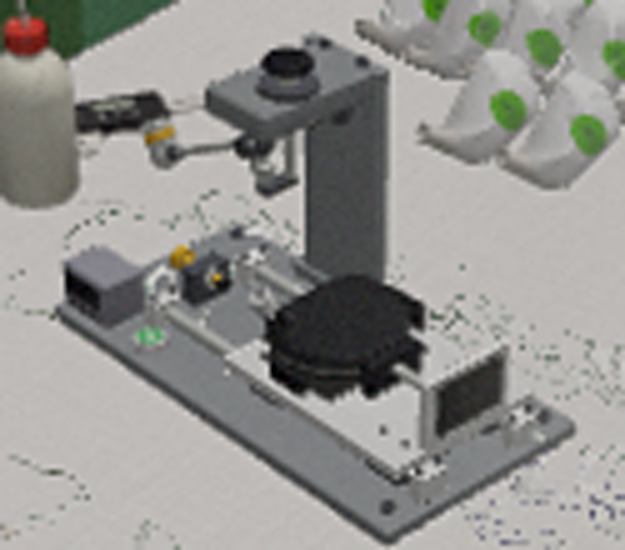

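The crops confirm it: the black head sits in the nest, hosel away from the upright, with the face toward the pendulum. The button is at crop (312,225) in the top view, and the dark pad faces -y at scene crop (470,398). Next I measure these points.

```bash
python3 - <<'E'
from h import *
t=dict(np.load('top0.npz'));s=dict(np.load('scene0.npz'))
C=[onplane(t,175+a/6-.4,140+b/6-.4,.016) for a,b in((700,218),(650,507),(68,392),(135,112))]
C=np.array(C);print(C.round(4)); 
for i in range(4):print(np.linalg.norm(C[i]-C[(i+1)%4]).round(4))
ey=(C[3]+C[2]-C[0]-C[1]);ey/=np.linalg.norm(ey);print('ey',ey, np.degrees(np.arctan2(-ey[0],ey[1])))
ex=np.array([ey[1],-ey[0],0]);m=C.mean(0);O=m+.035*ey;print('O',O)
# button
im=t['image'];g=cv2.cvtColor(im,cv2.COLOR_RGB2GRAY)
for nm,c,(x0,y0,x1,y1) in(('top',t,(217,167,238,188)),('scene',s,(225,148,250,168))):
    g=cv2.cvtColor(c['image'],cv2.COLOR_RGB2GRAY);mk=np.zeros_like(g);mk[y0:y1,x0:x1]=(g[y0:y1,x0:x1]<50)
    n,l,st,ce=cv2.connectedComponentsWithStats(mk);i=1+np.argmax(st[1:,4]);print(nm,st[i],ce[i],onplane(c,*ce[i],.22),deproj(c,*ce[i]))
B=onplane(t,227-.4,177.5-.4,.22);print('B in tester',(B-O)@ex,(B-O)@ey)
# pad in scene
g=cv2.cvtColor(s['image'],cv2.COLOR_RGB2GRAY);mk=np.zeros_like(g);mk[215:240,264:284]=g[215:240,264:284]<75
n,l,st,ce=cv2.connectedComponentsWithStats(mk);i=1+np.argmax(st[1:,4]);print(st[i],ce[i])
P=np.array([deproj(s,u,v) for v,u in zip(*np.where(l==i))]);P=np.median(P,0);print('pad',P,'tester',(P-O)@ex,(P-O)@ey)
Q=onplane(s,*ce[i],.064);print('pad plane',Q,(Q-O)@ex,(Q-O)@ey)
E
```

```text
[[ 0.5996 -0.1141  0.016 ]
 [ 0.444  -0.0846  0.016 ]
 [ 0.5082  0.2273  0.016 ]
 [ 0.6611  0.1929  0.016 ]]
0.1584
0.3184
0.1567
0.3131
ey [0.19897918 0.98000372 0.        ] -11.47727066763026
O [0.56017758 0.08967397 0.016     ]
top [221 171  13  13 123] [226.82113821 176.95934959] [0.56551137 0.07517202 0.22      ] [0.56558093 0.07521465 0.21956485]
scene [233 155   9   6  44] [237.06818182 157.18181818] [0.55558965 0.06958563 0.22      ] [0.55866345 0.07194822 0.2180294 ]
B in tester 0.007630232370512193 -0.012648409181835856
[267 216  14  16 118] [273.22033898 223.76271186]
pad [ 0.52096529 -0.08605714  0.06512478] tester -0.003461355272796454 -0.18001957260099247
pad plane [ 0.52274751 -0.08490216  0.064     ] -0.0019445905965594687 -0.1785330694030789
```

```bash
cat >> h.py <<'E'
from scipy.spatial.transform import Rotation as R
ey=np.array([.199,.98,0]);ex=np.array([.98,-.199,0])
def goto(p):
    s=bot.read_state();Rm=R.from_rotvec(s['tcp_rot']).as_matrix()
    print('t',round(s['time'],2),'pos',s['tool_pos'].round(4),'F',s['wrist_force'].round(2),'q',s['q'].round(2),'w',round(s['width'],2))
    print('axes x,y,z:',Rm.T.round(3).tolist()); print('dtool',(Rm.T@(np.array(p)-s['tool_pos'])).round(4))
    # turn for tool y down, tool z along +-ex
    for sg in(1,-1):
        z=sg*ex;y=np.array([0,0,-1.]);x=np.cross(y,z);G=np.column_stack([x,y,z]);print('turn',sg,R.from_matrix(Rm.T@G).as_rotvec().round(3))
E
python3 -c "
from h import *
goto([.215,.64,.33])"
```

```text
t 0.1 pos [0.2145 0.6393 0.23  ] F [-0.28 -1.01 -0.23] q [ 1.21  0.26  1.61  0.    1.27 -0.04] w 1.0
axes x,y,z: [[0.948, -0.318, -0.0], [-0.001, -0.002, -1.0], [0.318, 0.948, -0.002]]
dtool [ 0.0002 -0.1     0.0006]
turn 1 [2.000e-03 1.447e+00 1.000e-03]
turn -1 [ 0.002 -1.694 -0.002]
```

```bash
python3 -m handwheel '[[0,-0.05,0,0,0,0,0],[0,-0.05,0,0,0,0,0],[0.058,0,-0.005,0,0.097,0,0],[0.058,0,-0.011,0,0.097,0,0],[0.058,0,-0.011,0,0.097,0,0],[0.058,0,-0.011,0,0.097,0,0],[0.058,0,-0.011,0,0.097,0,0],[0.058,0,-0.011,0,0.097,0,0]]' 60
python3 -c "
from h import *
goto([.487,-.13,.33])"
```

```text
time: 1.1
tool_pos: [0.4724, 0.4048, 0.3305]
tcp_rot: [-1.453, 0.71, -0.709]
wrist_force: [-0.1, 0.2, -0.5]
width: 0.004
t 1.1 pos [0.4724 0.4048 0.3305] F [-0.08  0.17 -0.55] q [ 0.67  0.12  1.59 -0.    1.43  0.01] w 0.0
axes x,y,z: [[0.615, -0.789, 0.0], [-0.001, -0.001, -1.0], [0.789, 0.615, -0.001]]
dtool [ 0.4309  0.0008 -0.3171]
turn 1 [0.001 0.862 0.001]
turn -1 [ 1.000e-03 -2.279e+00 -1.000e-03]
```

```bash
python3 -m handwheel '[[0.058,0,-0.011,0,0.097,0,0],[0.058,0,-0.011,0,0.097,0,0],[0.058,0,-0.011,0,0.097,0,0],[0.058,0,-0.011,0,0.097,0,0],[0.058,0,-0.011,0,0.097,0,0],[0.058,0,-0.011,0,0.097,0,0],[0.058,0,-0.011,0,0.097,0,0],[0.058,0,-0.011,0,0.097,0,0]]'
python3 -c "
from h import *
goto(np.array([.522,-.085,.2])-.045*ey)"
```

```text
time: 2.1
tool_pos: [0.5343, -0.0517, 0.3307]
tcp_rot: [-1.154, 1.293, -1.293]
wrist_force: [0.0, -0.2, -1.0]
width: 0.0
t 2.1 pos [ 0.5343 -0.0517  0.3307] F [ 0.01 -0.2  -1.02] q [-0.14 -0.05  1.76 -0.    1.42 -0.03] w 0.0
axes x,y,z: [[-0.114, -0.993, 0.0], [-0.001, -0.0, -1.0], [0.993, -0.114, -0.001]]
dtool [ 0.0793  0.1307 -0.0122]
turn 1 [0.001 0.086 0.   ]
turn -1 [ 0.000e+00 -3.055e+00 -1.000e-03]
```

```bash
python3 -m handwheel '[[0.04,0,-0.006,0,0.086,0,0],[0.04,0,-0.012,0,0,0,0],[0,0.06,0,0,0,0,0],[0,0.06,0,0,0,0,0],[0,0,0,0,0,0,0]]'
python3 -c "
from h import *
cam('scene','s1');cam('top','t1')
goto(np.array([.522,-.085,.056])-.045*ey)
a=cv2.imread('pics/s1.png')[100:270,180:330];cv2.imwrite('pics/s1c.png',cv2.resize(a,None,fx=3.5,fy=3.5))
"
```

```text
time: 2.72
tool_pos: [0.4996, -0.1244, 0.205]
tcp_rot: [-1.117, 1.365, -1.345]
wrist_force: [-0.7, 0.9, -0.4]
width: -0.001
t 2.83 pos [ 0.5051 -0.1258  0.2121] F [-0.56 -0.    0.54] q [-0.29 -0.02  1.95 -0.    1.2  -0.09] w -0.0
axes x,y,z: [[-0.196, -0.981, 0.0], [-0.0, 0.0, -1.0], [0.981, -0.196, -0.0]]
dtool [0.0017 0.1561 0.0084]
turn 1 [0.    0.003 0.   ]
turn -1 [ 0.    -3.138 -0.   ]
```

View pics/s1c.png

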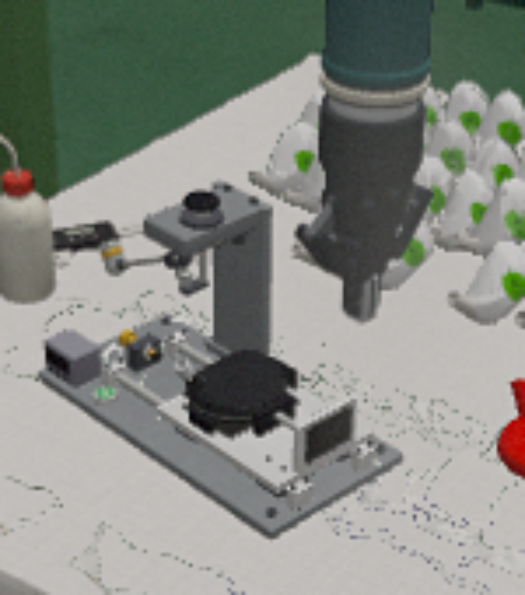

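The closed gripper hangs above and outside the pad, with the fingertip at crop (362,315), clear of the tester. The scene is otherwise unchanged. Now I go down.

```bash
python3 -m handwheel '[[0,0.05,0.008,0,0.003,0,0],[0,0.05,0,0,0,0,0],[0,0.04,0,0,0,0,0],[0,0.016,0,0,0,0,0],[0,0,0,0,0,0,0],[0,0,0,0,0,0,0]]'
python3 -c "
from h import *
goto(np.array([.522,-.085,.056])-.011*ey)"
```

```text
time: 3.58
tool_pos: [0.5152, -0.128, 0.0581]
tcp_rot: [-1.105, 1.351, -1.358]
wrist_force: [-0.2, -0.1, -0.1]
width: 0.003
t 3.58 pos [ 0.5152 -0.128   0.0581] F [-0.18 -0.1  -0.12] q [-0.29  0.17  2.07 -0.    0.9  -0.09] w 0.0
axes x,y,z: [[-0.199, -0.98, 0.0], [0.005, -0.001, -1.0], [0.98, -0.199, 0.005]]
dtool [-0.0325  0.0021 -0.0019]
turn 1 [-0.005  0.001  0.   ]
turn -1 [ 1.000e-03 -3.141e+00  8.000e-03]
```

```bash
python3 -m handwheel '[[-0.008,0,-0.002,0,0,0,0],[-0.008,0,0,0,0,0,0],[-0.005,0,0,0,0,0,0],[-0.003,0,0,0,0,0,0],[-0.003,0,0,0,0,0,0],[-0.003,0,0,0,0,0,0],[-0.003,0,0,0,0,0,0],[-0.003,0,0,0,0,0,0]]'
python3 -c "
from h import *
goto(np.array([.522,-.085,.056])-.011*ey)
print(bot.read_state()['wrist_force']@ey)"
```

```text
time: 4.58
tool_pos: [0.5177, -0.0922, 0.0552]
tcp_rot: [-1.109, 1.354, -1.356]
wrist_force: [-1.7, -3.8, 0.0]
width: -0.003
t 4.58 pos [ 0.5177 -0.0922  0.0552] F [-1.72 -3.85  0.05] q [-0.22  0.16  2.08 -0.    0.9  -0.02] w -0.0
axes x,y,z: [[-0.198, -0.98, 0.001], [-0.0, -0.001, -1.0], [0.98, -0.198, -0.0]]
dtool [ 0.0031 -0.0008  0.0028]
turn 1 [0.    0.001 0.001]
turn -1 [ 2.000e-03 -3.141e+00 -0.000e+00]
-4.113547004604188
```

Contact was felt: 4 N, which is the slide's friction. I keep pushing at a gentle rate.

```bash
python3 -m handwheel '[[-0.003,0,0.001,0,0,0,0],[-0.004,0,0.001,0,0,0,0],[-0.004,0,0,0,0,0,0],[-0.004,0,0,0,0,0,0],[-0.004,0,0,0,0,0,0],[-0.004,0,0,0,0,0,0],[-0.004,0,0,0,0,0,0],[-0.003,0,0,0,0,0,0]]'
python3 -c "
from h import *
s=bot.read_state();print(s['wrist_force']@ey,s['tool_pos']@ey,s['tool_pos']@ex,'pad0 s',np.array([.522,-.085,0])@ey-.011)"
```

```text
time: 5.58
tool_pos: [0.5248, -0.0624, 0.0548]
tcp_rot: [-1.11, 1.356, -1.354]
wrist_force: [-4.5, -3.7, 1.5]
width: -0.003
-4.496193028070819 0.04331710255791173 0.526756175198486 pad0 s 0.009578000000000007
```

```bash
python3 -m handwheel '[[-0.003,0,0,0,0,0,0],[-0.003,0,0,0,0,0,0],[-0.003,0,0,0,0,0,0],[-0.003,0,0,0,0,0,0],[-0.003,0,0,0,0,0,0],[-0.002,0,0,0,0,0,0]]'
python3 -c "
from h import *
cam('top','t2');cam('scene','s2')
a=cv2.imread('pics/s2.png')[100:270,180:330];cv2.imwrite('pics/s2c.png',cv2.resize(a,None,fx=3.5,fy=3.5))
s=bot.read_state();print(s['wrist_force']@ey,s['wrist_force']@ex,s['tool_pos']@ey,s['tool_pos']@ex)"
```

```text
time: 6.32
tool_pos: [0.5283, -0.0457, 0.0548]
tcp_rot: [-1.109, 1.356, -1.354]
wrist_force: [-3.4, -3.4, 0.1]
width: -0.003
-2.71469046150458 -2.0931609414867545 0.06056036407160921 0.5273114287902058
```

View pics/s2c.png

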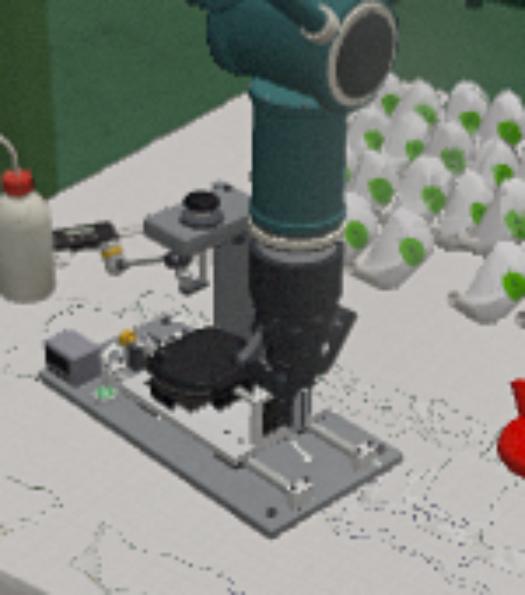

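The carriage has moved in about 50 mm, with the head seated at crop (205,365) and the fingers on the pad. The wrist is clear of the head block. I creep on until the stop is felt.

```bash
python3 -m handwheel '[[-0.0015,0,0,0,0,0,0],[-0.0015,0,0,0,0,0,0],[-0.0015,0,0,0,0,0,0],[-0.0015,0,0,0,0,0,0]]'
python3 -c "
from h import *
s=bot.read_state();print(s['wrist_force']@ey,s['wrist_force']@ex,s['tool_pos']@ey,s['tool_pos']@ex)"
```

```text
time: 6.92
tool_pos: [0.5303, -0.04, 0.0551]
tcp_rot: [-1.108, 1.355, -1.355]
wrist_force: [-1.9, -3.8, -2.1]
width: 0.001
-4.1122781756741835 -1.0646817454175628 0.06631498510147418 0.5276104535481629
```

```bash
python3 -m handwheel '[[-0.0015,0,0,0,0,0,0],[-0.0015,0,0,0,0,0,0]]'
python3 -c "
from h import *
s=bot.read_state();print(s['wrist_force']@ey,s['wrist_force']@ex,s['tool_pos']@ey,s['tool_pos']@ex)"
```

```text
time: 7.18
tool_pos: [0.531, -0.0371, 0.0553]
tcp_rot: [-1.108, 1.355, -1.355]
wrist_force: [-2.2, -4.0, -2.8]
width: -0.001
-4.384693583724406 -1.3092301553014227 0.0693481437978695 0.5277702498233273
```

```bash
python3 -m handwheel '[[-0.001,0,0,0,0,0,0],[-0.001,0,0,0,0,0,0]]'
python3 -c "
from h import *
s=bot.read_state();print(s['wrist_force']@ey,s['wrist_force']@ex,s['tool_pos']@ey,s['tool_pos']@ex)"
```

```text
time: 7.42
tool_pos: [0.5314, -0.0352, 0.0553]
tcp_rot: [-1.108, 1.355, -1.355]
wrist_force: [-1.1, -3.7, -2.5]
width: -0.004
-3.8452222015497144 -0.29181351366439706 0.07130516266881334 0.5277895100334623
```

```bash
python3 -m handwheel '[[-0.001,0,0,0,0,0,0],[-0.001,0,0,0,0,0,0]]'
python3 -c "
from h import *
s=bot.read_state();print(s['wrist_force']@ey,s['wrist_force']@ex,s['tool_pos']@ey,s['tool_pos']@ex)"
```

```text
time: 7.68
tool_pos: [0.5318, -0.0332, 0.0553]
tcp_rot: [-1.108, 1.355, -1.355]
wrist_force: [-1.9, -3.5, -2.1]
width: -0.005
-3.7881292362332446 -1.2062687260407692 0.07328360788875504 0.5278007869727398
```

```bash
python3 -m handwheel '[[-0.001,0,0,0,0,0,0],[-0.001,0,0,0,0,0,0]]'
python3 -c "
from h import *
s=bot.read_state();print(s['wrist_force']@ey,s['wrist_force']@ex,s['tool_pos']@ey,s['tool_pos']@ex)"
```

```text
time: 7.92
tool_pos: [0.5322, -0.0316, 0.0553]
tcp_rot: [-1.109, 1.354, -1.355]
wrist_force: [-2.3, -7.1, -2.3]
width: 0.0
-7.391151231554899 -0.8279832919496876 0.07498170595435934 0.5278153851583015
```

```bash
python3 -m handwheel '[[-0.001,0,0,0,0,0,0],[-0.001,0,0,0,0,0,0]]'
python3 -c "
from h import *
s=bot.read_state();print(s['wrist_force']@ey,s['wrist_force']@ex,s['tool_pos']@ey,s['tool_pos']@ex)"
```

```text
time: 8.18
tool_pos: [0.5322, -0.0315, 0.0553]
tcp_rot: [-1.112, 1.352, -1.357]
wrist_force: [-3.7, -14.5, -1.9]
width: 0.003
-14.992855047069261 -0.7356259176824126 0.07507769472654151 0.5277914687209435
```

The stop was felt: the force went from 4 to 15 N and the tool stalled at about 65 mm of travel. I back off and look.

```bash
python3 -m handwheel '[[0.003,0,0,0,0,0,0],[0.02,0,0,0,0,0,0],[0.04,0,0,0,0,0,0],[0,-0.05,0,0,0,0,0],[0,-0.06,0,0,0,0,0],[0,-0.06,0,0,0,0,0],[0,-0.05,0,0,0,0,0],[0,0,0,0,0,0,0]]'
python3 -c "
from h import *
t=cam('top','t3');cam('scene','s3')
a=cv2.imread('pics/s3.png')[100:270,180:330];cv2.imwrite('pics/s3c.png',cv2.resize(a,None,fx=3.5,fy=3.5))
a=cv2.imread('pics/t3.png')[140:235,175:305]; cv2.imwrite('pics/t3c.png',cv2.resize(a,None,fx=6,fy=6,interpolation=cv2.INTER_CUBIC))
goto([.564,.074,.29])"
```

```text
time: 9.18
tool_pos: [0.5245, -0.0909, 0.2828]
tcp_rot: [-1.097, 1.344, -1.361]
wrist_force: [0.8, -0.3, 0.6]
width: 0.0
t 9.28 pos [ 0.5212 -0.0905  0.2768] F [-0.41  0.12  0.16] q [-0.22 -0.04  1.86  0.    1.32 -0.02] w -0.0
axes x,y,z: [[-0.198, -0.98, -0.001], [0.004, 0.0, -1.0], [0.98, -0.198, 0.004]]
dtool [-0.1697 -0.013   0.0094]
turn 1 [-0.004  0.001 -0.001]
turn -1 [-2.000e-03 -3.141e+00  6.000e-03]
```

View pics/s3c.png

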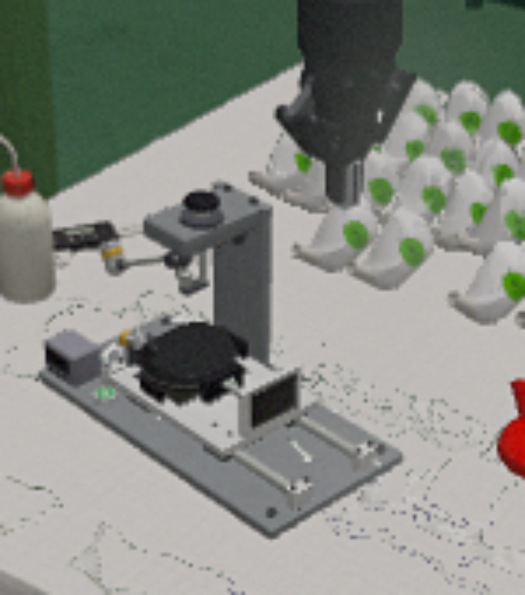

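View pics/t3c.png

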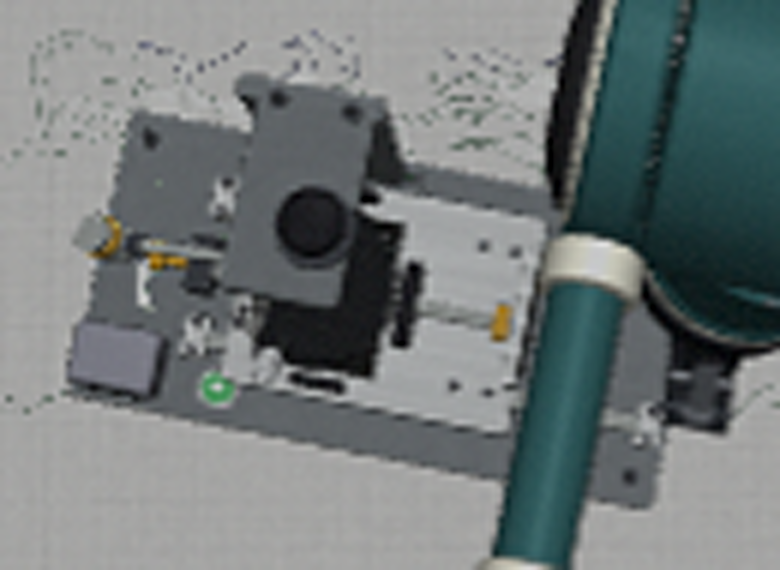

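The head is seated in the nest on the homed carriage, and the pendulum is still cocked. The button is at top crop (312,222), unchanged. I move above it.

```bash
python3 -m handwheel '[[-0.045,-0.01,0.009,0,0,0,0],[-0.05,0,0,0,0,0,0],[-0.05,0,0,0,0,0,0],[-0.025,0,0,0,0,0,0],[0,0,0,0,0,0,0],[0,0,0,0,0,0,0]]'
python3 -c "
from h import *
goto([.5645,.0745,.222])"
```

```text
time: 10.02
tool_pos: [0.5619, 0.0734, 0.2838]
tcp_rot: [-1.11, 1.356, -1.354]
wrist_force: [-0.4, 0.0, 0.1]
width: -0.0
t 10.03 pos [0.5619 0.0734 0.2838] F [-0.35  0.02  0.11] q [ 0.09  0.03  1.77 -0.    1.34  0.29] w -0.0
axes x,y,z: [[-0.198, -0.98, 0.001], [-0.003, -0.0, -1.0], [0.98, -0.198, -0.002]]
dtool [-0.0016  0.0617  0.0025]
turn 1 [0.002 0.001 0.001]
turn -1 [ 1.000e-03 -3.141e+00 -4.000e-03]
```

```bash
python3 -m handwheel '[[-0.001,0.03,0.002,0,0,0,0],[0,0.02,0,0,0,0,0],[0,0.006,0,0,0,0,0],[0,0.003,0,0,0,0,0],[0,0.003,0,0,0,0,0],[0,0.002,0,0,0,0,0]]'
python3 -c "
from h import *
goto([.5645,.0745,.211])"
```

```text
time: 10.78
tool_pos: [0.5653, 0.0744, 0.222]
tcp_rot: [-1.107, 1.354, -1.355]
wrist_force: [-0.6, -0.7, -0.0]
width: -0.001
t 10.78 pos [0.5653 0.0744 0.222 ] F [-0.58 -0.71 -0.03] q [0.09 0.07 1.84 0.   1.22 0.29] w -0.0
axes x,y,z: [[-0.199, -0.98, -0.0], [0.001, 0.0, -1.0], [0.98, -0.199, 0.001]]
dtool [ 0.      0.011  -0.0008]
turn 1 [-0.001  0.    -0.   ]
turn -1 [-1.000e-03 -3.141e+00  2.000e-03]
```

```bash
python3 -m handwheel '[[0,0.002,0,0,0,0,0],[0,0.002,0,0,0,0,0],[0,0.002,0,0,0,0,0],[0,0.002,0,0,0,0,0]]'
```

```text
time: 11.28
tool_pos: [0.5652, 0.0744, 0.2139]
tcp_rot: [-1.107, 1.354, -1.355]
wrist_force: [-0.7, -1.0, 4.1]
width: -0.004
```

```bash
python3 -m handwheel '[[0,0.0015,0,0,0,0,0],[0,0.001,0,0,0,0,0]]'
```

```text
time: 11.52
tool_pos: [0.5651, 0.0744, 0.211]
tcp_rot: [-1.107, 1.354, -1.355]
wrist_force: [-0.1, 0.2, 5.3]
width: 0.0
```

```bash
python3 -m handwheel '[[0,0.001,0,0,0,0,0],[0,0.001,0,0,0,0,0]]'
```

```text
time: 11.78
tool_pos: [0.5653, 0.0744, 0.2105]
tcp_rot: [-1.107, 1.354, -1.355]
wrist_force: [-4.0, 0.7, 13.6]
width: 0.002
```

The button bottomed out at z = 0.2105 with the force rising to 13.6 N. Now I release it and lift clear.

```bash
python3 -m handwheel '[[0,-0.005,0,0,0,0,0],[0,-0.01,0,0,0,0,0],[0,-0.05,0,0,0,0,0],[0,-0.05,0,0,0,0,0],[0.05,0,0,0,0,0,0],[0.06,0,0,0,0,0,0],[0.06,0,0,0,0,0,0],[0.06,0,0,0,0,0,0]]'
python3 -m handwheel '[[0.06,0,0,0,0,0,0],[0,0,0,0,0,0,0],[0,0,0,0,0,0,0],[0,0,0,0,0,0,0],[0,0,0,0,0,0,0],[0,0,0,0,0,0,0],[0,0,0,0,0,0,0],[0,0,0,0,0,0,0]]'
python3 -c "
from h import *
t=cam('top','t4');cam('scene','s4')
a=cv2.imread('pics/s4.png')[100:270,180:330];cv2.imwrite('pics/s4c.png',cv2.resize(a,None,fx=3.5,fy=3.5))
a=cv2.imread('pics/t4.png')[140:235,175:305]; cv2.imwrite('pics/t4c.png',cv2.resize(a,None,fx=6,fy=6,interpolation=cv2.INTER_CUBIC))
def f(u,v,z): return onplane(t,u,v,z)
d=[];z0=np.load('top0.npz')['z_map'];print('button z',deproj(t,227,177), 'depth',t['z_map'][177,227],z0[177,227])"
```

```text
time: 12.78
tool_pos: [0.5179, -0.1525, 0.323]
tcp_rot: [-1.109, 1.356, -1.354]
wrist_force: [1.3, 0.4, 0.5]
width: -0.001
time: 13.78
tool_pos: [0.5072, -0.2097, 0.3238]
tcp_rot: [-1.108, 1.355, -1.355]
wrist_force: [-1.3, 0.6, 0.0]
width: 0.004
button z [0.56550313 0.0747597  0.21933726] depth 0.93926936 0.9420509
```

View pics/s4c.png

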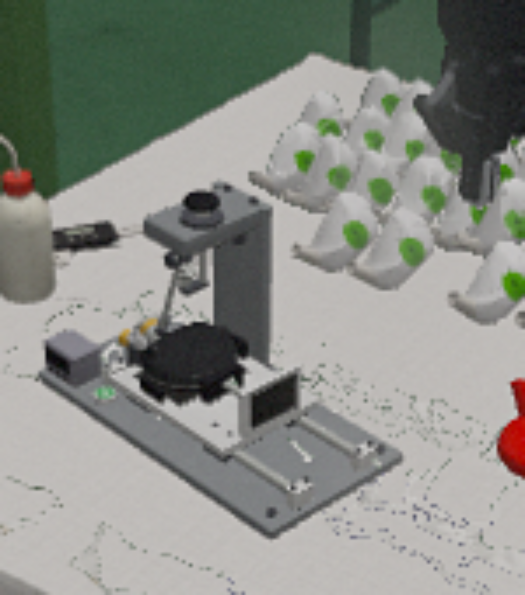

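View pics/t4c.png

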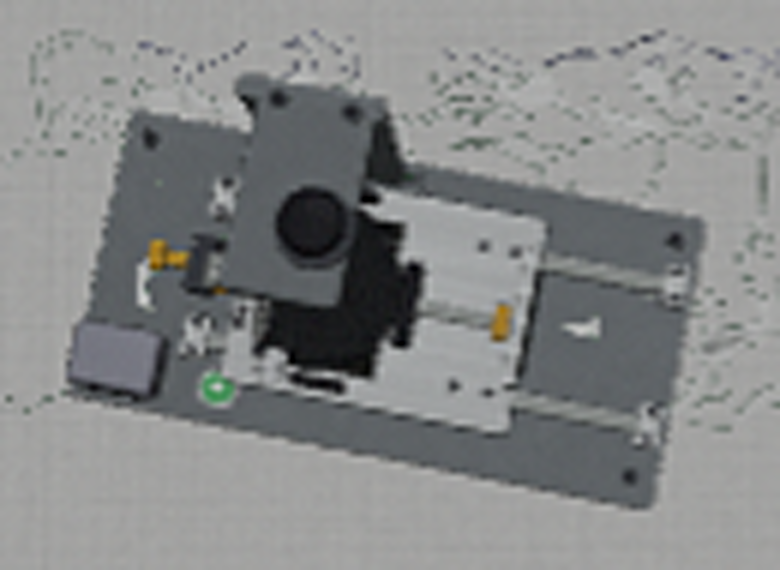

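View pics/t4.png

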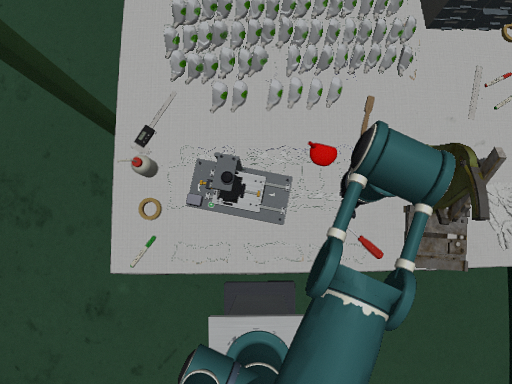

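The pendulum has swung down and rests against the face (scene crop (165,315)), and the button is back up. One quick check that the tap did not move the carriage off its stop.

```bash
python3 - <<'E'
from h import *
for n in('t3','t4'):
    c=dict(np.load(n+'.npz'));i=c['image'][185:200,250:265].astype(float);w=np.clip(i[...,0]-i[...,2]-30,0,None)
    y,x=np.mgrid[185:200,250:265];u,v=(w*x).sum()/w.sum(),(w*y).sum()/w.sum();p=onplane(c,u,v,.042);print(n,u,v,p@ey)
c=dict(np.load('top0.npz'));i=c['image'][188:208,270:288].astype(float);w=np.clip(i[...,0]-i[...,2]-30,0,None)
y,x=np.mgrid[188:208,270:288];u,v=(w*x).sum()/w.sum(),(w*y).sum()/w.sum();print('start',u,v,onplane(c,u,v,.042)@ey)
print(bot.read_state()['joint_vel'].round(3))
E
```

```text
t3 258.0431726907631 193.2178714859438 0.10183421246443988
t4 258.04179408766566 193.20897043832824 0.10184387555854596
start 279.01618122977345 197.30960086299893 0.03451728177761669
[-0.001  0.002  0.001  0.001  0.001  0.001]
```

The carriage travelled about 67 mm and did not move at the tap. I hand the job in.

```bash
python3 -c "
from workcell import workorder
print(workorder.finish_job())"
```

```text
the job is handed in; nothing more can be done
None
```

The job is done and handed in at about 14 s of the 43 s allowed; no verdict was reported.

- **Carriage:** I pushed it in by the rubber pad with the closed fingers. It met a steady 4 N or so, then the force rose to 15 N and the tool stalled, which I took as the stop. The camera puts the travel at about 67 mm. My estimate from the tool position at the stall was about 65 mm. Both lie within the 58 to 70 mm given for home.
- **Button:** With the carriage home, I pressed the button until it bottomed out, at tool height 0.2105 m with the force rising to 13.6 N. I then lifted clear, and the depth image shows it back up at about 219 mm.
- **Pendulum and head:** The pendulum has swung down and rests on the club face. In the top view the head looks very slightly nearer its rear guide than before the tap, but still in the nest; I did not measure this.
- **Carriage after the tap:** Its position in the pictures before and after the tap agrees to within 0.1 mm.
- **Surroundings:** The arm was clear of everything when I handed in. The tape, bottle and screwdriver look unmoved in the last top view. The arm hides part of the black spare heads there, but it stayed more than 0.3 m above the table on that side.

The first scene-camera fix on the button was about 1 cm off the top-camera one, because its mask caught only part of the button. I used the top view, which matched the known button height.

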